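Latch the sliding-lid box

ROBOT

A 6-joint arm with a two-finger parallel gripper is mounted at the origin on a cart in front of the work surface, level with it; the furniture and walls round the work are solid. World frame = base frame: x ahead of the robot, y to its left, z up, the work surface at z = 0. Lengths are in m, angles in rad, forces in N, time in s.
With the tool pointing down it reaches from about 0.275 to 1 m from the base axis. Payload 8.4 kg.
Tool frame: the origin (TCP) lies between the finger pads; the fingertips stand 17 mm ahead of it and the grasp point (between the pads) lies 2 mm behind it; z points along the fingers, y is the line along which they close (so a half turn about z gives the same grasp; the last joint's range is limited). The gripper opens to 85 mm and grips with 20 to 120 N. Pads are 22 mm wide; open, the fingers measure 114 mm over their backs; the gripper's body (76 mm by 85 mm) begins 54 mm behind the grasp point. The pads swing forward as they close: fully open they stand 13 mm farther back than shut.
Start: joints at [-1.288, 0.353, 1.633, -0, 1.155, -0.002], TCP at [0.176, -0.6, 0.248] pointing down, gripper open.
Joint ranges: [-2.63, 2.63], [-0.92, 2.1], [0.06, 2.66], [-1.3, 4.44], [0, 2.69], [-3.02, 3.02]. Speed limits (rad/s): [2.22, 2.22, 2.79, 3.14, 3.14, 3.14].

INTERFACE

Orientations are given as [roll, pitch, yaw] about the fixed x, y, z axes, in that order (R = Rz(yaw) Ry(pitch) Rx(roll)).
In Python, from station import arm, viewer, sense gives the robot as it stands (arm), with the cameras (viewer) and the readings as plain functions.
- The arm moves only by the shell command python3 jog.py [OPENING] [FORCE], which reads ROWS from standard input. ROWS is a JSON object whose key "motion" holds a list of rows, 1 to 5 of them, each of 6 numbers: dx, dy, dz in fractions of the full range, 1 being 0.8 m, then a rotation vector rx, ry, rz in parts of the range, where 1.0 means 2 rad; each row shifts and turns the commanded pose from where the row before left it, along the tool's axes as they then stand; what a row does not reach is not made up. A row lasts 1/12 s, in which the tool goes at most 0.0417 m and 0.125 rad, less where a joint would pass 70% of its speed; a pose out of reach is approached as far as the arm can. OPENING is the finger opening in m, set as the command begins (- or left out keeps the last). The fingers move at their own pace and stop on an object; FORCE is the grip in N (left out, the last holds). Time passes only in rows, so rows that do not move let the fingers close. It prints the time, the measured TCP pose, the force, the opening and the grip force at its end. No shift or turn number may pass 1 either way. Input that does not fit is refused with a message, and nothing moves.
- sense(): the state, without advancing time (a new reading comes with each control period).
- viewer.grab_frame(name): name is "side" or "top" or "wrist"; returns a dict with "pixels" (480x640x3 uint8, red, green, blue), "mtx" (3x3 intrinsics, pixels), "camera_from_world" (4x4, takes a point from world to camera coordinates). Camera axes: x right, y down, z forward; pixel columns grow to the right and rows downward; lengths in m; the calibration is good to about 2 mm. A picture is of the moment at which its call begins. There is no depth.
- arm.hand_in(): hands the job in; it is judged then, once.
The state is a dict: "t": time; "joints": joint angles; "joint_vel": joint speeds; "joint_torque": joint torques, N m; "tool_pos": TCP position; "orientation": TCP orientation; "force": force on the tool from outside, world axes, zero at the start; "wrist_torque": the same for the moment, N m; "width": finger opening in m; "finger_force": force on a finger pad.
Only numpy, scipy, OpenCV 4.12 (cv2) and the standard library are available. Lean on these libraries where they do the work, as an engineer would, in place of code of your own. Each camera call takes 0.05 s, during which the arm holds its last target. There are 200 camera calls.

TASK

Two wooden sliding-lid boxes stand on the worktop, and one of them has its draw latch still open. On that box flip the wire loop over onto the lid so that its end bar lies behind the hook, then swing the lever over and press it down until it snaps flat, drawing the lid tight. Do not shift the small wire-clip jar.

Things in the scene. Friction and masses are not known exactly. Their poses are not given: they have to be found in the camera images.
- open_box: fixed pale wooden box, 230 x 120 mm, top 80 mm up, steel draw latch on top along its middle. Origin: centre of underside; x runs along it, away from the robot. Lever pivot at x +20, z 94 mm, axis y. On the browner front lid stands the hook: post face at x -24 mm minus lid opening, lip 7 mm toward -x, 103 mm up; the bar drops on a ledge 90 mm up on its -x side
- loop_bar (a point): middle of the end bar (5 mm wire, along box y) of the loose wire loop, 41 mm wide, which hinges on the lever 26 mm from the lever pivot, 72.5 mm from the bar. A flat tab 24 mm wide, 5 thick goes on 24 mm past the bar. At first the loop leans back 10 to 30 deg past upright, to +x; pushed to -x past upright it falls on the lid by itself, clear of the hook if the lever is still up
- lever_tip (a point): centre of the rolled end of the lever (9 mm thick, 22 mm wide), 82 mm from the lever pivot. The lever plate is 5 mm thick; its outer face (towards the hook when up, on top when flat) is 9 mm off the line from the pivot. Flat, the plate's top is 103 mm above the worktop and the lever points to box +x
- lever (a joint): lever angle, rad: 0 lies flat to box +x, shut; pi/2 upright; starts about 2, leaning over the hook side, and stays where it is left. With the loop hooked it pulls from about 1 rad down, needs about 3 N at its tip, passes centre near 0.24 and snaps to 0
- lid (a joint): opening of the box's sliding lid, m: 0 shut, 0.006 ajar (start). A springy seal pushes it open with 9 to 18 N; it opens towards box -x, hook and all
- clip_jar_small: small glass wire-clip jar, 95 x 69 x 100 mm, loose bystander between the boxes on the robot's side; origin at the centre of its underside

How it is judged:
On the way:
1. the loop's bar lies behind the hook, below its lip, while the lever still stands up (x of loop_bar in the frame of open_box below -0.03 m and z of loop_bar in the frame of open_box below 0.1 m and value of joint lever above 1 rad), for 0.2 s.
At the end, for the whole second after the job is handed in: the lever lies flat (joint below 0.15 rad), the loop's bar is under the hook's lip, and the lid is drawn shut (joint below 2.5 mm) (value of joint lever below 0.15 rad and value of joint lid below 0.0025 m and x of loop_bar in the frame of open_box below -0.022 m and z of loop_bar in the frame of open_box below 0.1 m); the robot touches nothing.
It fails at once if the small clip jar is moved more than 30 mm (distance of clip_jar_small from where it was at the start of the episode above 0.03 m).
It also fails if it takes over 38 s, if anything falls off the work surface, if the arm or the gripper's body presses on something with over 40 N, if the wrist force passes 120 N, or if a joint passes its speed limit or range.

## Working session

There is one attempt and no reset: what is moved stays moved. The work goes in short steps, Python scripts to look and compute and a shell command to move; the robot and the scene stay as the last step left them, time stands still between calls to the robot, and variables do not carry over. Pictures are saved under pics/ and viewed, at most 10 in all, crops included, and the job is handed in when it is done.

```bash
ls; mkdir -p pics; python3 - <<'E'
from station import arm, viewer, sense
import cv2,numpy as np
for n in("side","top"):
    f=viewer.grab_frame(n);cv2.imwrite(f"pics/{n}0.png",f["pixels"][:,:,::-1]);print(n,f["mtx"].tolist(),f["camera_from_world"].round(4).tolist())
print(sense())
E
```

```text
jog.py
pics
station.py
side [[526.0975937414983, 0.0, 325.24694514774615], [0.0, 526.0975937414983, 238.9550286282932], [0.0, 0.0, 1.0]] [[0.949, -0.3144, -0.024, -0.5183], [-0.1701, -0.4464, -0.8785, 0.1784], [0.2655, 0.8378, -0.4771, 0.8338], [0.0, 0.0, 0.0, 1.0]]
top [[575.9955180560004, 0.0, 319.0456911643346], [0.0, 575.9955180560004, 229.56745260692242], [0.0, 0.0, 1.0]] [[-0.0039, -0.9999, -0.0138, 0.0039], [-0.9908, 0.0057, -0.135, 0.5616], [0.1351, 0.0132, -0.9907, 0.9058], [0.0, 0.0, 0.0, 1.0]]
{'t': 0.1, 'joints': array([-1.28840152e+00,  3.53555149e-01,  1.63405724e+00, -2.61508975e-05,
        1.15517728e+00, -2.40199763e-03]), 'joint_vel': array([ 0.00170674, -0.00212855, -0.00078614,  0.00039801,  0.00246484,
       -0.00099552]), 'joint_torque': array([-1.84308637e-04, -6.06355906e+01, -3.42818141e+01, -1.07921519e-04,
        3.89302644e-03,  1.82717201e-05]), 'tool_pos': array([ 0.17548242, -0.59944614,  0.24765264]), 'orientation': array([-3.14039559e+00,  2.10366477e-05,  2.84807394e-01]), 'force': array([-0.15415958, -0.64964506, -0.37931176]), 'wrist_torque': array([-0.00032064,  0.04350407, -0.03979254]), 'finger_force': 0.0, 'width': 0.08579149026324043}
```

View pics/top0.png

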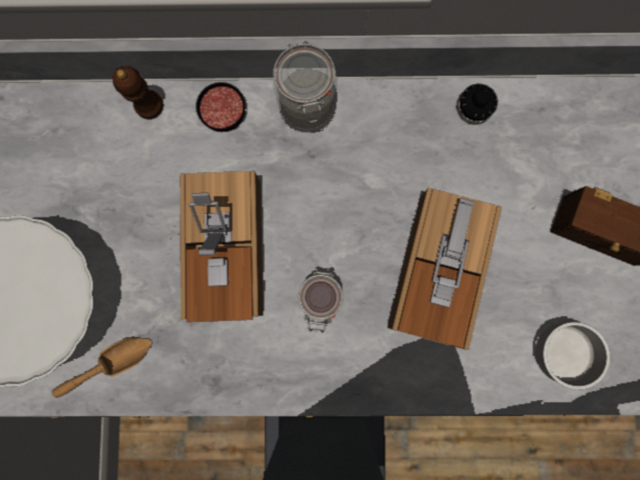

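View pics/side0.png

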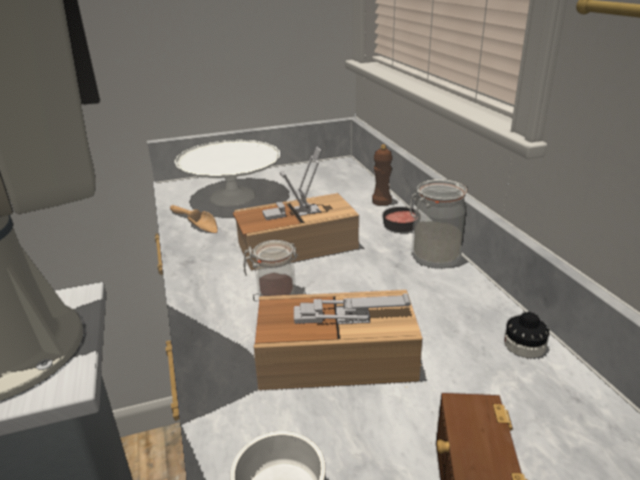

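The top view shows the open box on the left: columns 180–259, rows 170–321, lever near (212,240), loop bar near (202,197), hook at (217,268). The jar is at (320,295). The side view agrees: the far box has its loop and lever up, around (310,170).

```bash
cat > h.py <<'E'
import numpy as np,cv2
from station import arm, viewer, sense
def ray(f,uv):
    T=f["camera_from_world"];R=T[:3,:3];c=-R.T@T[:3,3]
    d=R.T@np.linalg.inv(f["mtx"])@np.array([uv[0],uv[1],1.]);return c,d
def plane(f,uv,z):
    c,d=ray(f,uv);return c+d*(z-c[2])/d[2]
def proj(f,p):
    T=f["camera_from_world"];q=f["mtx"]@(T[:3,:3]@np.asarray(p,float)+T[:3,3]);return q[:2]/q[2]
E
python3 - <<'E'
from h import *
a=viewer.grab_frame("top");s=viewer.grab_frame("side")
print(ray(a,(0,0))[0],ray(s,(0,0))[0])
for uv in[(180,173),(255,171),(259,318),(185,321)]:print(uv,plane(a,uv,.08).round(4))
A=cv2.resize(a["pixels"][155:335,160:280],None,fx=4,fy=4,interpolation=cv2.INTER_CUBIC)[:600]
S=cv2.resize(s["pixels"][135:270,225:375],None,fx=4,fy=4,interpolation=cv2.INTER_CUBIC)
cv2.imwrite("pics/a1.png",A[:,:,::-1]);cv2.imwrite("pics/s1.png",S[:,:,::-1])
E
```

```text
[ 0.43408426 -0.01122062  0.97328426] [ 0.30085566 -0.78185524  0.5421671 ]
(180, 173) [0.6481 0.2217 0.08  ]
(255, 171) [0.6504 0.1021 0.08  ]
(259, 318) [0.4194 0.0934 0.08  ]
(185, 321) [0.4152 0.2073 0.08  ]
```

View pics/a1.png

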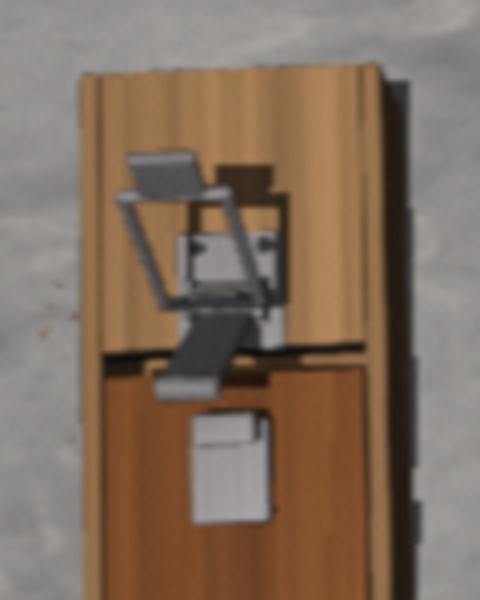

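View pics/s1.png

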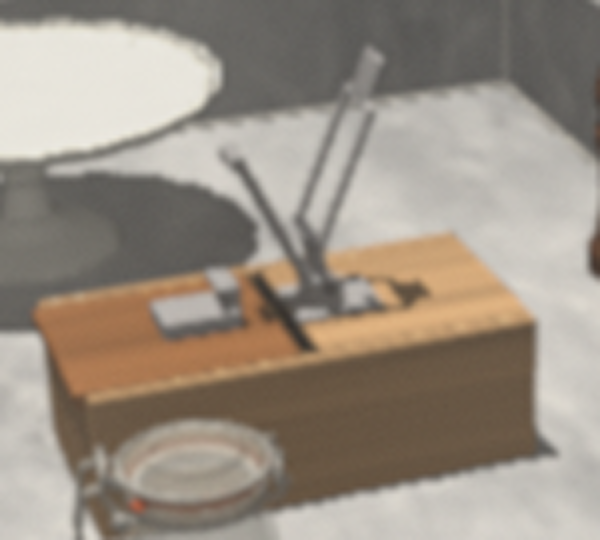

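The crops show the loop leaning back, with its bar at crop (175,195), i.e. full-image (204,204). The lever tip is at crop (188,385), full (207,251), leaning over the hook side. Next I'll fit the box outline.

```bash
python3 - <<'E'
from h import *
a=viewer.grab_frame("top");s=viewer.grab_frame("side")
im=cv2.cvtColor(a["pixels"],cv2.COLOR_RGB2HSV)
m=((im[...,1]>80)&(im[...,0]<25)).astype(np.uint8);m[:,:165]=0;m[:,275:]=0;m[:160]=0;m[335:]=0
def line(pts):
    vx,vy,x,y=cv2.fitLine(np.array([plane(a,p,.08)[:2] for p in pts],np.float32),cv2.DIST_HUBER,0,.01,.01).ravel();return vx,vy,x,y
L=[(np.flatnonzero(m[r])[0]-.5,r) for r in range(185,312)]
Rr=[(np.flatnonzero(m[r])[-1]+.5,r) for r in range(185,312)]
B=[(c,np.flatnonzero(m[:,c])[0]-.5) for c in range(190,248)]
F=[(c,np.flatnonzero(m[:,c])[-1]+.5) for c in range(190,248)]
for n,l in zip("LRBF",(L,Rr,B,F)):
    v=line(l);print(n,np.round(v,4),"yaw",np.arctan2(v[1],v[0]))
def tri(p,q):
    c1,d1=ray(a,p);c2,d2=ray(s,q);t=np.linalg.lstsq(np.c_[d1,-d2],c2-c1,rcond=None)[0]
    x,y=c1+d1*t[0],c2+d2*t[1];return (x+y)/2,np.linalg.norm(x-y)
o=lambda u,v:(160+u/4,155+v/4); e=lambda u,v:(225+u/4,135+v/4)
print("bar",tri(o(177,195),e(358,103)));print("tip",tri(o(188,386),e(232,156)))
print("hook lip top",plane(a,o(223,428),.103))
E
```

```text
L [0.9996 0.0287 0.516  0.2171] yaw 0.02866902
R [0.9994 0.0348 0.5314 0.0914] yaw 0.034856774
B [ 0.0282 -0.9996  0.6488  0.173 ] yaw -1.5426419
F [ 0.0363 -0.9993  0.4158  0.1557] yaw -1.5344687
bar (array([0.58004651, 0.1589615 , 0.18455933]), np.float64(0.002343450054451775))
tip (array([0.51482272, 0.15732239, 0.16703499]), np.float64(0.0022078446818286058))
hook lip top [0.50399684 0.15726496 0.103     ]
```

Results: box centre ≈ (0.533, 0.157), yaw ≈ 0.03, lever ≈ 2.05 rad, loop leaning back about 30°. I'll close the fingers and go round behind the loop.

Units first: shifts go in shares of 0.8 m and turns go in shares of 2 rad. So -0.0338 m / 0.8 = -0.0423, 0.0217 m / 0.8 = 0.0271, 0.125 rad / 2 = 0.0625.

```bash
echo '{"motion":[[0, 0, -0.025, 0, 0, 0.0625], [0, 0, -0.025, 0, 0, 0.0625], [0.0271, -0.0423, 0, 0, 0, 0], [0.0271, -0.0423, 0, 0, 0, 0], [0.0271, -0.0423, 0, 0, 0, 0]]}' | python3 jog.py 0 30
for i in 1 ; do :; done
echo '{"motion":[[0.0271, -0.0423, 0, 0, 0, 0], [0.0271, -0.0423, 0, 0, 0, 0], [0.0271, -0.0423, 0, 0, 0, 0], [0.0271, -0.0423, 0, 0, 0, 0], [0.0271, -0.0423, 0, 0, 0, 0]]}' | python3 jog.py
echo '{"motion":[[0.0271, -0.0423, 0, 0, 0, 0], [0.0271, -0.0423, 0, 0, 0, 0], [0.0271, -0.0423, 0, 0, 0, 0], [0.0271, -0.0423, 0, 0, 0, 0], [0.0271, -0.0423, 0, 0, 0, 0]]}' | python3 jog.py
echo '{"motion":[[0.0271, -0.0423, 0, 0, 0, 0], [0.0271, -0.0423, 0, 0, 0, 0], [0.0271, -0.0423, 0, 0, 0, 0], [0.0271, -0.0423, 0, 0, 0, 0], [0, 0, 0, 0, 0, 0]]}' | python3 jog.py
```

```text
t: 0.72
tool_pos: [0.2373, -0.4953, 0.2884]
orientation: [3.141, -0.0, 0.033]
force: [1.5, 0.4, -0.4]
width: 0.0252
finger_force: 0.0
t: 1.13
tool_pos: [0.3402, -0.3218, 0.2884]
orientation: [3.141, -0.0, 0.034]
force: [0.9, 0.2, 0.1]
width: 0.0001
finger_force: 0.0
t: 1.55
tool_pos: [0.4429, -0.149, 0.2886]
orientation: [3.141, -0.001, 0.035]
force: [1.4, -0.2, -0.8]
width: -0.0001
finger_force: 0.0
t: 1.97
tool_pos: [0.5273, -0.0074, 0.2885]
orientation: [-3.139, -0.002, 0.038]
force: [-0.5, 0.8, 0.7]
width: -0.0001
finger_force: 0.0
```

Converted, -0.032 m / 0.8 = -0.04, 0.0228 m / 0.8 = 0.0285.

```bash
echo '{"motion":[[0.0285, -0.04, 0, 0, 0, 0], [0.0285, -0.04, 0, 0, 0, 0], [0.0285, -0.04, 0, 0, 0, 0], [0.0285, -0.04, 0, 0, 0, 0], [0.0285, -0.04, 0, 0, 0, 0]]}' | python3 jog.py
echo '{"motion":[[0, 0, 0.035, 0, 0, 0], [0, 0, 0.035, 0, 0, 0], [0, 0, 0.035, 0, 0, 0], [0, 0, 0, 0, 0, 0]]}' | python3 jog.py
python3 - <<'E'
from h import *
a=viewer.grab_frame("top");s=viewer.grab_frame("side")
A=cv2.resize(a["pixels"][155:335,160:280],None,fx=3,fy=3);S=cv2.resize(s["pixels"][90:270,225:375],None,fx=3,fy=3)
cv2.imwrite("pics/c2.png",np.hstack([A,S])[:,:,::-1])
E
```

```text
t: 2.38
tool_pos: [0.6333, 0.1526, 0.2883]
orientation: [3.141, -0.0, 0.035]
force: [0.2, -0.6, 0.4]
width: 0.0002
finger_force: 0.0
t: 2.72
tool_pos: [0.6294, 0.1504, 0.1984]
orientation: [3.14, 0.009, 0.035]
force: [-0.7, 0.7, -1.1]
width: -0.0001
finger_force: 0.0
```

View pics/c2.png

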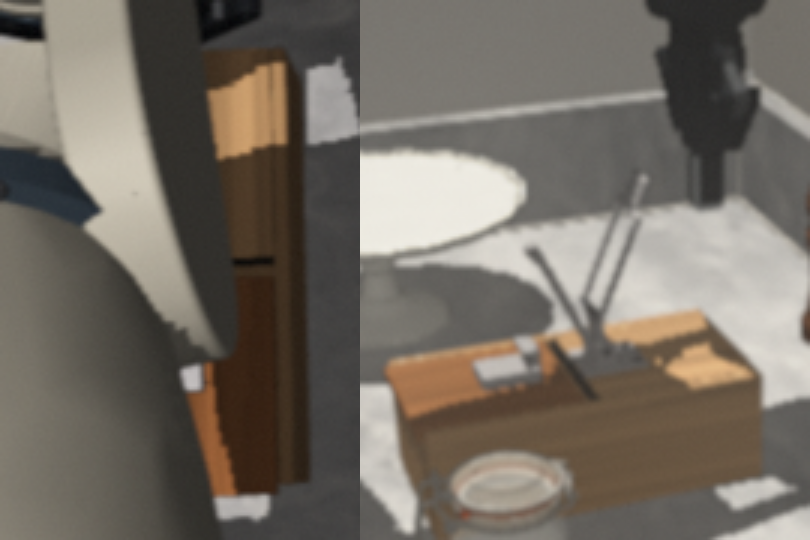

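The top view is blocked by the arm. The side view shows the closed fingertips at (705,205), behind the loop tab at (640,185). I'll raise slightly, then push toward -x.

Converted, -0.015 m / 0.8 = -0.0188, -0.012 m / 0.8 = -0.015.

```bash
echo '{"motion":[[-0.0125, -0.0075, -0.0063, 0, 0, 0], [-0.0188, 0, 0, 0, 0, 0], [-0.0188, 0, 0, 0, 0, 0], [-0.015, 0, 0, 0, 0, 0], [-0.015, 0, 0, 0, 0, 0]]}' | python3 jog.py
echo '{"motion":[[-0.0125, 0, 0, 0, 0, 0], [-0.0125, 0, 0, 0, 0, 0], [-0.0125, 0, 0, 0, 0, 0], [0, 0, 0, 0, 0, 0]]}' | python3 jog.py
python3 - <<'E'
from h import *
s=viewer.grab_frame("side")
cv2.imwrite("pics/s3.png",cv2.resize(s["pixels"][110:260,225:375],None,fx=3,fy=3)[:,:,::-1])
E
```

```text
t: 3.23
tool_pos: [0.5684, 0.1553, 0.2123]
orientation: [-3.141, -0.004, 0.034]
force: [-0.7, -0.4, 0.2]
width: -0.0001
finger_force: 0.0
t: 3.57
tool_pos: [0.5368, 0.1538, 0.21]
orientation: [-3.141, 0.0, 0.035]
force: [-0.0, -0.2, -0.0]
width: 0.0001
finger_force: 0.0
```

View pics/s3.png

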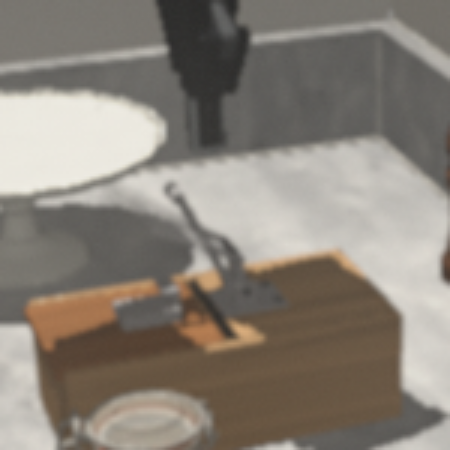

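The side view shows the loop down over the lid, with the lever still leaning up, tip at (172,188). I'll move in front of the lever and check the bar before pushing.

Converted, -0.022 m / 0.8 = -0.0275, -0.02 m / 0.8 = -0.025.

```bash
echo '{"motion":[[-0.025, -0.0013, 0, 0, 0, 0], [-0.025, -0.0013, 0, 0, 0, 0], [-0.0275, -0.0013, 0, 0, 0, 0], [0, 0, 0.025, 0, 0, 0], [0, 0, 0.0275, 0, 0, 0]]}' | python3 jog.py
echo '{"motion":[[0, 0, 0, 0, 0, 0], [0, 0, 0, 0, 0, 0]]}' | python3 jog.py
python3 - <<'E'
from h import *
s=viewer.grab_frame("side")
cv2.imwrite("pics/s4.png",cv2.resize(s["pixels"][130:260,225:375],None,fx=4,fy=4,interpolation=cv2.INTER_CUBIC)[:,:,::-1])
Rz=lambda p:np.array([.533+.9996*p[0]-.03*p[1],.157+.03*p[0]+.9996*p[1],p[2]])
for p in[(-.06,-.02,.0925),(-.084,-.012,.095),(-.037,-.011,.103)]:print((proj(s,Rz(p))-[225,130])*4)
E
```

```text
t: 4.03
tool_pos: [0.4773, 0.1552, 0.1684]
orientation: [-3.141, -0.004, 0.035]
force: [0.5, 0.3, -0.9]
width: -0.0001
finger_force: 0.0
t: 4.2
tool_pos: [0.4763, 0.1546, 0.1669]
orientation: [3.141, 0.002, 0.035]
force: [-0.1, -0.0, -0.1]
width: 0.0003
finger_force: 0.0
[168.65406199 346.2820175 ]
[116.38944626 343.43782469]
[207.73394233 311.7617421 ]
```

View pics/s4.png

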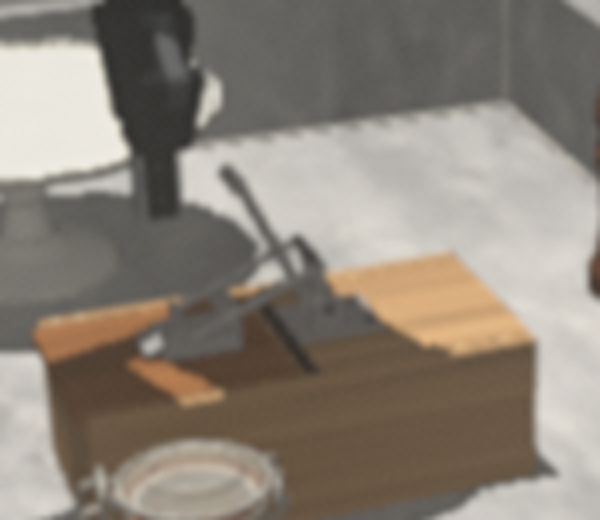

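The loop lies with its bar at about (165,338), near the predicted (168,346) and behind the hook. The fingers stand ahead of the lever tip at (230,175), so I can push the lever along its arc.

Converted, 0.02 m / 0.8 = 0.025, 0.012 m / 0.8 = 0.015.

```bash
echo '{"motion":[[0.025, -0.0013, -0.0025, 0, 0, 0], [0.025, -0.0013, -0.0063, 0, 0, 0], [0.0213, 0, -0.0063, 0, 0, 0], [0.0163, 0, 0, 0, 0, 0], [0.015, 0, 0.0013, 0, 0, 0]]}' | python3 jog.py
echo '{"motion":[[0.0125, 0, 0.005, 0, 0, 0], [0.0113, 0, 0.005, 0, 0, 0], [0, 0, 0, 0, 0, 0], [0, 0, 0, 0, 0, 0]]}' | python3 jog.py
python3 - <<'E'
from h import *
s=viewer.grab_frame("side")
cv2.imwrite("pics/s5.png",cv2.resize(s["pixels"][130:260,225:375],None,fx=4,fy=4,interpolation=cv2.INTER_CUBIC)[:,:,::-1])
E
```

```text
t: 4.67
tool_pos: [0.5606, 0.1598, 0.1801]
orientation: [-3.141, -0.003, 0.035]
force: [-0.4, 0.9, 0.2]
width: 0.0002
finger_force: 0.2
t: 5.0
tool_pos: [0.577, 0.1601, 0.1698]
orientation: [3.141, 0.001, 0.035]
force: [-0.4, 0.2, 2.0]
width: -0.0002
finger_force: 0.7
```

View pics/s5.png

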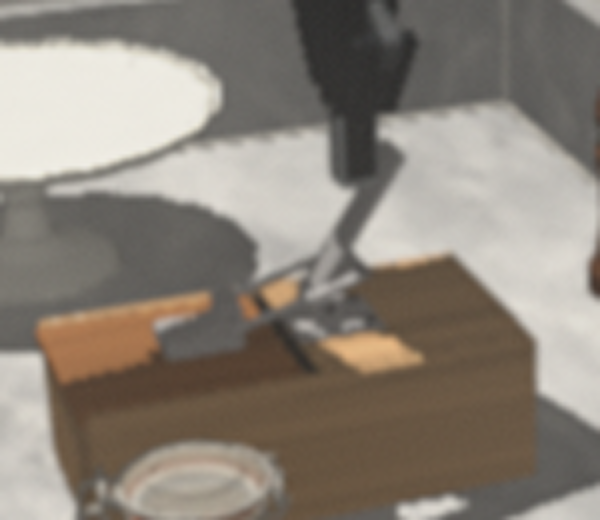

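The lever now stands at about 0.9 rad with its tip at (390,155), and the loop is drawn toward the hook. Next I press it down along the arc.

Converted, 0.009 m / 0.8 = 0.0113, 0.008 m / 0.8 = 0.01.

```bash
echo '{"motion":[[0.01, 0, 0.0081, 0, 0, 0], [0.01, 0, 0.0081, 0, 0, 0], [0.0075, 0, 0.01, 0, 0, 0], [0.0063, 0, 0.0113, 0, 0, 0], [0, 0, 0, 0, 0, 0]]}' | python3 jog.py
echo '{"motion":[[0.0038, 0, 0.0125, 0, 0, 0], [0.0038, 0, 0.0125, 0, 0, 0], [0, 0, 0.0013, 0, 0, 0], [0, 0, 0, 0, 0, 0], [0, 0, 0, 0, 0, 0]]}' | python3 jog.py
```

```text
t: 5.47
tool_pos: [0.6044, 0.1609, 0.1378]
orientation: [3.141, 0.002, 0.035]
force: [-0.4, -0.0, -0.4]
width: -0.0002
finger_force: 0.0
t: 5.88
tool_pos: [0.6105, 0.1614, 0.1198]
orientation: [-3.141, -0.0, 0.035]
force: [-3.6, -1.4, 11.4]
width: -0.0001
finger_force: 5.7
```

Contact is at the flat height with 11 N. I'll press briefly, retract and look.

Converted, 0.002 m / 0.8 = 0.0025.

```bash
echo '{"motion":[[0, 0, 0.0025, 0, 0, 0], [0, 0, 0, 0, 0, 0], [0, 0, 0, 0, 0, 0]]}' | python3 jog.py
echo '{"motion":[[0, 0, -0.025, 0, 0, 0], [0, 0, -0.0375, 0, 0, 0], [0, 0, -0.0375, 0, 0, 0], [0, -0.0438, -0.025, 0, 0, 0], [0, -0.0438, 0, 0, 0, 0]]}' | python3 jog.py
echo '{"motion":[[0, 0, 0, 0, 0, 0], [0, 0, 0, 0, 0, 0], [0, 0, 0, 0, 0, 0], [0, 0, 0, 0, 0, 0]]}' | python3 jog.py
python3 - <<'E'
from h import *
s=viewer.grab_frame("side")
cv2.imwrite("pics/s6.png",cv2.resize(s["pixels"][130:260,225:375],None,fx=4,fy=4,interpolation=cv2.INTER_CUBIC)[:,:,::-1])
E
```

```text
t: 6.13
tool_pos: [0.6105, 0.1615, 0.1194]
orientation: [-3.141, -0.001, 0.035]
force: [-8.1, -2.4, 26.0]
width: 0.0003
finger_force: 12.9
t: 6.55
tool_pos: [0.6104, 0.2316, 0.2219]
orientation: [-3.14, -0.007, 0.032]
force: [1.4, 1.0, 1.1]
width: 0.0
finger_force: 0.0
t: 6.88
tool_pos: [0.6074, 0.2303, 0.2162]
orientation: [3.141, 0.002, 0.034]
force: [-0.4, -0.8, 1.1]
width: -0.0002
finger_force: 0.0
```

View pics/s6.png

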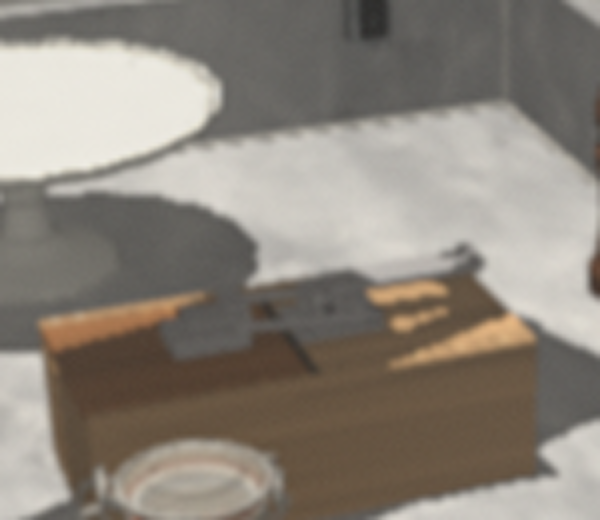

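The lever is flat, tip at (470,258). The hook area is in shadow, so I'll clear the arm out of the top view to confirm the bar and the lid gap.

Converted, 0.036 m / 0.8 = 0.045, -0.02 m / 0.8 = -0.025.

```bash
echo '{"motion":[[0, 0, -0.0438, 0, 0, 0], [0, 0, -0.0438, 0, 0, 0], [-0.025, 0.045, 0, 0, 0, 0], [-0.025, 0.045, 0, 0, 0, 0], [-0.025, 0.045, 0, 0, 0, 0]]}' | python3 jog.py
echo '{"motion":[[-0.025, 0.045, 0, 0, 0, 0], [-0.025, 0.045, 0, 0, 0, 0], [-0.025, 0.045, 0, 0, 0, 0], [-0.025, 0.045, 0, 0, 0, 0], [-0.025, 0.045, 0, 0, 0, 0]]}' | python3 jog.py
echo '{"motion":[[-0.0188, 0.0475, 0, 0, 0, 0], [-0.0188, 0.0475, 0, 0, 0, 0], [-0.0188, 0.0475, 0, 0, 0, 0], [-0.0188, 0.0475, 0, 0, 0, 0], [-0.0188, 0.0475, 0, 0, 0, 0]]}' | python3 jog.py
python3 - <<'E'
from h import *
a=viewer.grab_frame("top")
b=cv2.imread("pics/top0.png")[:,:,::-1]
c=lambda p:cv2.resize(np.clip(p[205:295,175:265].astype(float)*1.5,0,255).astype(np.uint8),None,fx=4.4,fy=4.4,interpolation=cv2.INTER_CUBIC)
cv2.imwrite("pics/a7.png",np.hstack([c(b),c(a["pixels"])])[:,:,::-1])
E
```

```text
t: 7.35
tool_pos: [0.5509, 0.1195, 0.2873]
orientation: [3.141, -0.0, 0.035]
force: [0.6, -1.4, 0.2]
width: -0.0001
finger_force: 0.0
t: 7.77
tool_pos: [0.4563, -0.0642, 0.2871]
orientation: [3.141, 0.0, 0.034]
force: [0.2, -0.7, 0.2]
width: 0.0005
finger_force: 0.0
t: 8.18
tool_pos: [0.3878, -0.2567, 0.2872]
orientation: [3.141, -0.0, 0.034]
force: [0.9, 0.1, 0.4]
width: -0.0001
finger_force: 0.0
```

View pics/a7.png

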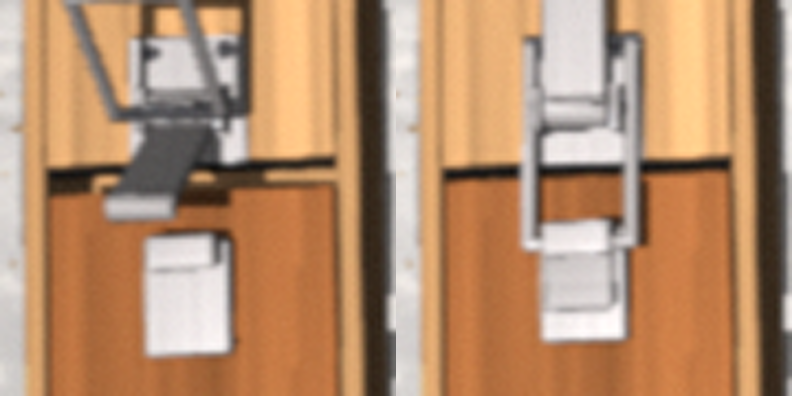

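The picture shows the lid gap closed (the pale strip at row 178 is gone) and the hook drawn up by about 13 px. The bar lies at row 243, under the hook lip, and the lever is flat. Handing in.

```bash
echo '{"motion":[[0, 0, 0, 0, 0, 0], [0, 0, 0, 0, 0, 0], [0, 0, 0, 0, 0, 0]]}' | python3 jog.py; python3 -c "
from station import arm, viewer, sense
print(arm.hand_in())"
```

```text
t: 8.48
tool_pos: [0.3894, -0.2541, 0.287]
orientation: [-3.141, 0.0, 0.034]
force: [-0.1, -0.2, 0.3]
width: 0.0
finger_force: 0.0
the job is handed in; nothing more can be done
None
```

The latch is done and handed in at about 8.5 s: the final top view shows the loop bar under the hook's lip, the lever flat and the lid drawn shut; the arm's path stayed well clear of the small clip jar, though I did not re-measure the jar, and the hand-in returned no verdict.

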